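# Release the pen chest's drawer with its two buttons

### The job

Open the drawer of the pink pen chest without pulling it: press the two white buttons on its top together, one fingertip on each, and keep both pressed down until the sprung drawer has slid out all the way by itself. Then let go of the buttons and move clear, leaving the drawer out; do not touch the drawer, and do not lift or shift the cup, the loupe, the ink jar or the pen case.

Things in the scene. Friction and masses are not known exactly. Their poses are not given: they have to be found in the camera images.
- chest: Pink pen chest with a dark wooden top, fixed: 190 mm deep (its x), 210 mm wide (its y), top face 80 mm above the table. Origin: centre of its underside. The drawer comes out 74 mm along its -x, roughly towards the robot; +y is its left seen from the robot. The only things on its top are the two buttons, at chest x = 0, y = +30 and -30 mm (60 mm apart).
- button_left_top (a point): Centre of the top face of the white round button at chest y = +30 mm; cap 32 mm in diameter, its face 16 mm above the chest's top (96 mm above the table) when up; it moves with the cap. A brass collar 42 mm in diameter and 5 mm high surrounds it.
- button_right_top (a point): The same for the identical white button at chest y = -30 mm.
- button_left (a joint): How far the left button is pressed, m: 0 up, 0.007 fully down. Sprung: starts to move at 2 N, fully down at 5 N, comes back up by itself. Its catch lets the drawer go when it is pressed beyond about 0.0045; press it fully down.
- button_right (a joint): The same for the right button. Each button holds the drawer with its own catch, so both must be down at once (about 10 N in all).
- drawer (a joint): How far the drawer is out, m: 0 shut, 0.074 fully out (stop). While both buttons are down a damped spring pushes it out slowly, in about 2 s; if either button comes up sooner it stops at the next of several catch teeth until both are pressed again. It stays out when the buttons are released afterwards.
- drawer_front (a point): Centre of the drawer's pink front panel, on its outer face, 40 mm above the table; the panel is 210 mm wide and 60 mm high, with a small brass knob that sticks out 14 mm. Not to be touched.
- cup: White mug, 72 mm in diameter, 62 mm high, loose, beside the chest; origin at the centre of its underside. Leave alone.
- loupe: Black loupe, 38 mm in diameter, 50 mm high, standing loose beside the chest; origin at the centre of its underside. Leave alone.
- ink: Closed amber ink jar, 52 mm in diameter, 55 mm high, loose, behind the chest; origin at the centre of its underside. Leave alone.
- pen_case: Brown leather pen case, 45 by 150 by 16 mm (long along its y), loose, behind the chest; origin at the centre of its underside. Leave alone.

How it is judged (in metres and radians):
On the way, in this order (a step that is already met when the one before it is completed fails the run):
1. both buttons are held down together by the fingers while the drawer is still mostly in (value of joint each of button_left, button_right above 0.0045 m and contact force between the fingers and button_left above 0.5 N and contact force between the fingers and button_right above 0.5 N and value of joint drawer below 0.05 m), for 0.2 s.
2. the drawer is fully out (70 mm or more) with both buttons still held down by the fingers (value of joint each of button_left, button_right above 0.0045 m and contact force between the fingers and button_left above 0.5 N and contact force between the fingers and button_right above 0.5 N and value of joint drawer above 0.07 m), for 0.1 s.
At the end, for the whole second after the job is handed in: The drawer is out by 70 mm or more, both buttons are up again (within 1.5 mm), and the cup, loupe, ink jar and pen case are within 15 mm of where they stood (value of joint drawer above 0.07 m and value of joint each of button_left, button_right below 0.0015 m and distance of each of cup, loupe, ink, pen_case from where it was at the start of the episode below 0.015 m); the robot touches nothing.
It fails at once if the robot touches the drawer (it must come out by itself) (contact force between any of the fingers, the arm and drawer above 0.5 N).
It fails at once if the cup, loupe, ink jar or pen case is lifted or shifted by more than 15 mm (distance of any of cup, loupe, ink, pen_case from where it was at the start of the episode above 0.015 m).
It also fails if it takes over 34 s, if anything falls off the work surface, if the arm or the gripper's body presses on something with over 40 N, if the wrist force passes 120 N, or if a joint passes its speed limit or range.

### The arm

A 6-joint arm with a two-finger parallel gripper is mounted at the origin on the work surface. World frame = base frame: x ahead of the robot, y to its left, z up, the work surface at z = 0. Lengths are in mm, angles in degrees, forces in N, time in s.
With the tool pointing down it reaches from about 325 to 775 mm from the base axis. Payload 5.5 kg.
Tool frame: the origin (TCP) lies midway between the tips of the shut fingers; the grasp point (between the pads) lies 19 mm behind it (ctrl.grip_point_offset is the distance from the TCP to the grasp point, in mm); z points along the fingers, y is the line along which they close (so a half turn about z gives the same grasp; the last joint's range is limited). The gripper opens to 85 mm and grips with 20 to 120 N. Pads are 22 mm wide; open, the fingers measure 114 mm over their backs; the gripper's body (76 mm by 85 mm) begins 54 mm behind the grasp point. The pads swing forward as they close: fully open they stand 13 mm farther back than shut.
Start: joints at [-76.473, 5.22, 70.514, -0, 104.267, -3.249], TCP at [173.18, -574.478, 231.275] pointing down, gripper open.
Joint ranges: [-164.24, 164.24], [-49.07, 125.15], [9.68, 141.18], [-86.29, 266.29], [3.28, 154.24], [-151.56, 151.56]. Speed limits (degrees/s): [147.25, 147.25, 172.46, 180, 180, 180].

### API

Orientations are given as a 3x3 rotation matrix whose columns are the frame's x, y, z axes.
In Python, from cell import monitor, read_camera, camera_params, order, ctrl gives the robot as it stands.
- The arm moves only by the tool carry_out, never from a script. Its arguments are lists of equal length, an entry for each row: "delta_pos": the shift along the tool's x, y, z in m, a list of three; "roll": the turn about the tool's z in rad; "gripper": the finger opening in m, from 0 to 0.0854. In form: {"delta_pos": [[dx, dy, dz], ...], "roll": [roll, ...], "gripper": [gripper, ...]}. A call has 1 to 5 rows; each row shifts and turns the commanded pose from where the row before left it, along the tool's axes as they then stand; what a row does not reach is not made up. A row lasts 1/10 s, in which the tool goes at most 50 mm and 8.59 degrees, less where a joint would pass 70% of its speed; a pose out of reach is approached as far as the arm can. A call with a gripper value outside its range is refused whole. The fingers move at their own pace and stop on an object; "grip_force" is the grip in N (left out, the last holds). Time passes only in rows, so rows that do not move let the fingers close. It gives the time, the measured TCP pose, the force, the opening and the grip force at its end, in the units of the state.
- monitor.state(): the state, without advancing time (a new reading comes with each control period).
- read_camera(name): name is "scene" or "top"; returns the picture (480x640x3 uint8, red, green, blue); there is no depth.
- camera_params(name): a dict with "fx", "fy", "cx", "cy" (pixels), "dist" ([k1, k2, p1, p2, k3] as OpenCV has them; the pictures are not rectified), "xyz" and "orientation" of the camera in the world. Camera axes: x right, y up, looking along -z (the intrinsics and any distortion apply to the point x, -y, -z); pixel columns grow to the right and rows downward; lengths in mm; the calibration is good to about 2 mm. A picture is of the moment at which its call begins. camera_params takes no time and is no camera call.
- order.sign_off(): hands the job in; it is judged then, once.
The state is a dict: "time": time; "joints": joint angles; "dq": joint speeds; "joint_efforts": joint torques, N m; "position": TCP position; "ee_rot": TCP orientation; "contact_force": force on the tool from outside, world axes, zero at the start; "ft_torque": the same for the moment, N m; "gripper_width": opening from 0.0 (shut) to 1.0 (fully open); "grasp_force": force on a finger pad.
Only numpy, scipy, OpenCV 4.12 (cv2) and the standard library are available. Lean on these libraries where they do the work, as an engineer would, in place of code of your own. Each camera call takes 0.05 s, during which the arm holds its last target. There are 200 camera calls.

## Working session

There is one attempt and no reset: what is moved stays moved. The work goes in short steps, Python scripts to look and compute and a tool call to move; the robot and the scene stay as the last step left them, time stands still between calls to the robot, and variables do not carry over. Pictures are saved under pics/ and viewed, at most 10 in all, crops included, and the job is handed in when it is done.

Besides the shell and the picture viewer there is one more tool, called after ">>>" by a JSON object that holds its "api" and its "payload", one argument or row to a line. carry_out: Moves the arm, as the interface text tells. Its arguments: {"type":"object","properties":{"delta_pos":{"type":"array","items":{"type":"array","items":{"type":"number"}}},"roll":{"type":"array","items":{"type":"number"}},"gripper":{"type":"array","items":{"type":"number"}},"grip_force":{"type":"number"}},"required":["delta_pos","roll","gripper"]}

```bash
mkdir -p pics; cat > h.py <<'E'
import numpy as np, cv2
from cell import monitor, read_camera, camera_params, order, ctrl
def ray(name,uv):
    p=camera_params(name);K=np.array([[p['fx'],0,p['cx']],[0,p['fy'],p['cy']],[0,0,1]])
    n=cv2.undistortPoints(np.array(uv,float).reshape(-1,1,2),K,np.array(p['dist'],float)).reshape(-1,2)
    d=np.c_[n[:,0],-n[:,1],-np.ones(len(n))]@np.array(p['orientation']).T
    return np.array(p['xyz'],float),d
def onz(name,uv,z):
    o,d=ray(name,uv); return o+d*((z-o[2])/d[:,2])[:,None]
E
python3 - <<'E'
from h import *
for n in('scene','top'):
    cv2.imwrite(f'pics/{n}0.png',read_camera(n)[:,:,::-1]); print(camera_params(n))
print(monitor.state())
E
```

```text
{'fx': 568.2256526879702, 'fy': 568.2256526879702, 'cx': 316.76910983236803, 'cy': 244.96498805878866, 'dist': array([0.00615097, 0.        , 0.        , 0.        , 0.        ]), 'xyz': array([1231.08524053, -227.10614309, 1102.92805262]), 'orientation': array([[ 0.39379086, -0.75989304,  0.51719563],
       [ 0.91917378,  0.32978836, -0.21531185],
       [-0.00695113,  0.5601805 ,  0.82834141]])}
{'fx': 577.612293768912, 'fy': 577.612293768912, 'cx': 315.18739389366215, 'cy': 238.11404645944017, 'dist': array([-0.13278881,  0.        ,  0.        ,  0.        ,  0.        ]), 'xyz': array([ 542.40429098,   25.06610833, 1018.58339044]), 'orientation': array([[ 0.00901356,  0.99666929, -0.0810499 ],
       [-0.99931226,  0.00606258, -0.03658209],
       [-0.03596887,  0.0813239 ,  0.99603849]])}
{'time': 0.1, 'joints': array([-7.64722498e+01,  5.26064574e+00,  7.05756184e+01,  7.98517457e-04,
        1.04266681e+02, -3.24790803e+00]), 'dq': array([-0.08716282, -0.0813851 , -0.16286709, -0.02817694,  0.11490533,
        0.00216855]), 'joint_efforts': array([ 3.47981368e-03, -4.60217106e+01, -4.19218290e+01, -3.04581636e-05,
        1.05459150e-02, -6.27815410e-06]), 'position': array([ 173.12628797, -574.21653194,  230.23830174]), 'ee_rot': array([[ 9.57441240e-01,  2.88627971e-01, -4.07153194e-04],
       [ 2.88628235e-01, -9.57439648e-01,  1.75004649e-03],
       [ 1.15287756e-04, -1.79308259e-03, -9.99998386e-01]]), 'contact_force': array([-0.40426217, -0.32873493,  0.33317216]), 'ft_torque': array([-0.00794912,  0.01327087, -0.0221362 ]), 'grasp_force': 0.0, 'gripper_width': 0.9995628876114389}
```

View pics/top0.png

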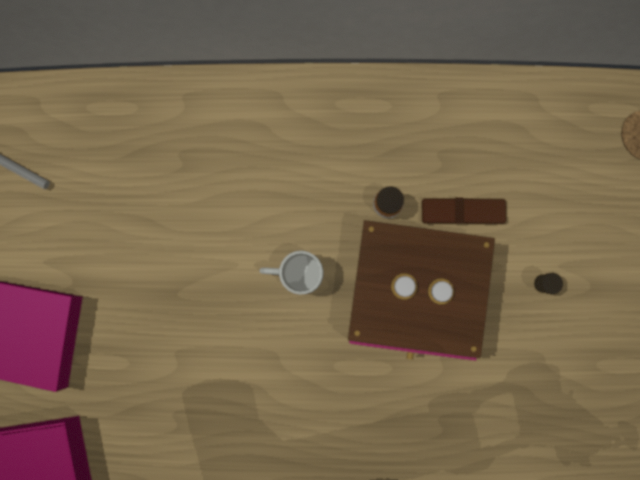

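View pics/scene0.png

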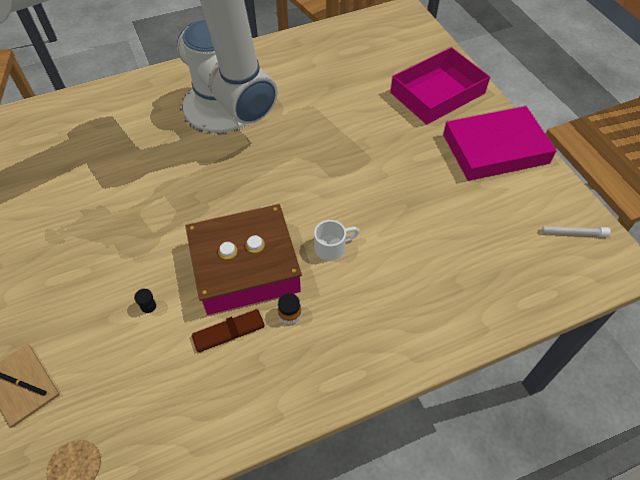

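The top view shows the chest with its white buttons at about (404,286) and (441,292). The cup is at (300,272), the jar at (390,200), the case at (464,211) and the loupe at (548,283). In the scene view the buttons are at (228,249) and (255,242).

```bash
cat >> h.py <<'E'
def buttons(name,img,guess,r=16):
    out=[]
    m=((img.min(2)>125)&(img.max(2).astype(int)-img.min(2)<45)).astype(np.uint8)
    n,l,s,c=cv2.connectedComponentsWithStats(m)
    for g in guess:
        i=min((i for i in range(1,n) if s[i,4]>40),key=lambda i:np.hypot(*(c[i]-g)))
        out.append(c[i]); print(name,s[i],c[i])
    return np.array(out)
E
python3 - <<'E'
from h import *
P={}
for n,g in(('top',[(404,286),(441,292)]),('scene',[(255,242),(228,249)])):
    uv=buttons(n,read_camera(n),g); P[n]=onz(n,uv,96 if n=='top' else 94); print(P[n].round(1))
    d=P[n][0]-P[n][1]; print(np.hypot(*d[:2]),np.degrees(np.arctan2(-d[0],d[1])))
c=onz('top',[(367,222),(494,238),(480,357),(349,342)],80);print(c.round(1),c.mean(0))
s=monitor.state();R=s['ee_rot'];mid=P['top'].mean(0);print(mid, R.T@(mid-s['position']),s['position'])
E
```

```text
top [395 277  20  19 297] [404.44781145 286.08417508]
top [432 282  20  19 293] [441.72013652 291.07508532]
[[ 541.8  -83.8   96. ]
 [ 534.2 -143.3   96. ]]
59.96876372349056 -7.319533020390987
scene [247 235  15  14 167] [254.36526946 241.71856287]
scene [220 242  15  14 171] [227.03508772 248.19298246]
[[ 539.9  -84.8   94. ]
 [ 532.4 -144.1   94. ]]
59.7624154988336 -7.162788533471159
[[ 645.7  -24.8   80. ]
 [ 620.7 -232.9   80. ]
 [ 427.8 -208.6   80. ]
 [ 451.1    3.5   80. ]] [ 536.31658819 -115.7033985    80.        ]
[ 537.97456966 -113.53717646   96.        ] [ 482.28478928 -335.63522764  135.0116452 ] [ 173.14111228 -574.27148822  230.52959039]
```

>>> {"api": "carry_out", "payload": {
  "delta_pos": [
    [0,0,0],
    [0,0,0],
    [0,0,0],
    [0.02,-0.033,0],
    [0.02,-0.033,0]
  ],
  "roll": [0.14,0.14,0.14,0,0],
  "gripper": [0.046,0.046,0.046,0.046,0.046]
}}

```text
time: 0.7
position: [221.1, -513.6, 230.3]
ee_rot: [[0.992, -0.129, -0.0], [-0.129, -0.992, 0.001], [-0.001, -0.001, -1.0]]
contact_force: [0.9, 0.2, 0.5]
gripper_width: 0.54
grasp_force: 0.0
```

>>> {"api": "carry_out", "payload": {
  "delta_pos": [
    [0.02,-0.033,0],
    [0.02,-0.033,0],
    [0.02,-0.033,0],
    [0.02,-0.033,0],
    [0.02,-0.033,0]
  ],
  "roll": [0,0,0,0,0],
  "gripper": [0.046,0.046,0.046,0.046,0.046]
}}

```text
time: 1.2
position: [342.0, -361.7, 231.1]
ee_rot: [[0.992, -0.127, 0.0], [-0.127, -0.992, 0.0], [0.0, -0.0, -1.0]]
contact_force: [-0.6, -0.7, 1.0]
gripper_width: 0.543
grasp_force: 0.0
```

>>> {"api": "carry_out", "payload": {
  "delta_pos": [
    [0.02,-0.033,0],
    [0.02,-0.033,0],
    [0.02,-0.033,0],
    [0.02,-0.033,0],
    [0.02,-0.033,0]
  ],
  "roll": [0,0,0,0,0],
  "gripper": [0.046,0.046,0.046,0.046,0.046]
}}

```text
time: 1.7
position: [462.2, -210.7, 231.2]
ee_rot: [[0.992, -0.127, 0.0], [-0.127, -0.992, -0.0], [0.0, 0.0, -1.0]]
contact_force: [0.5, -1.0, -0.4]
gripper_width: 0.541
grasp_force: 0.0
```

>>> {"api": "carry_out", "payload": {
  "delta_pos": [
    [0.02,-0.033,0],
    [0.02,-0.033,0],
    [0.02,-0.033,0],
    [0,0,0],
    [0,0,0]
  ],
  "roll": [0,0,0,0,0],
  "gripper": [0.046,0.046,0.046,0.046,0.046]
}}

```text
time: 2.2
position: [533.6, -121.0, 230.8]
ee_rot: [[0.992, -0.125, -0.001], [-0.125, -0.992, -0.0], [-0.001, 0.0, -1.0]]
contact_force: [0.3, -0.8, -0.2]
gripper_width: 0.533
grasp_force: 0.0
```

```bash
python3 - <<'E'
from h import *
for n in('top','scene'):
  cv2.imwrite(f'pics/{n}1.png',cv2.resize(read_camera(n)[170:370,(150 if n=='scene' else 320):(350 if n=='scene' else 520),::-1],(600,600)))
s=monitor.state();R=s['ee_rot'];print(s,R.T@(np.array([537,-114,110])-s['position']),np.degrees(np.arctan2(R[0,1],-R[1,1])))
E
```

```text
{'time': 2.3, 'joints': array([-1.64652418e+01, -2.96123057e+00,  7.88085228e+01, -2.82666026e-02,
        1.04171524e+02,  8.08582669e+01]), 'dq': array([-0.81381791, -0.442387  ,  0.15662838,  0.15639378,  0.05601848,
        0.16627182]), 'joint_efforts': array([ 7.31865987e-01, -3.91657662e+01, -4.17836630e+01,  5.32092468e-02,
       -9.82035126e-03, -1.08860109e-03]), 'position': array([ 533.0853867 , -122.27141697,  231.20091418]), 'ee_rot': array([[ 9.91826740e-01, -1.27591200e-01, -4.50533118e-04],
       [-1.27591368e-01, -9.91826754e-01, -3.65628887e-04],
       [-4.00199772e-04,  4.20124644e-04, -9.99999832e-01]]), 'contact_force': array([ 0.09366454, -1.1516141 ,  0.22900476]), 'ft_torque': array([-0.02105594,  0.01632657,  0.02826752]), 'grasp_force': 0.0, 'gripper_width': 0.533542606775654} [  2.87576132  -8.75420234 121.19610584] -7.330419704445418
```

View pics/scene1.png

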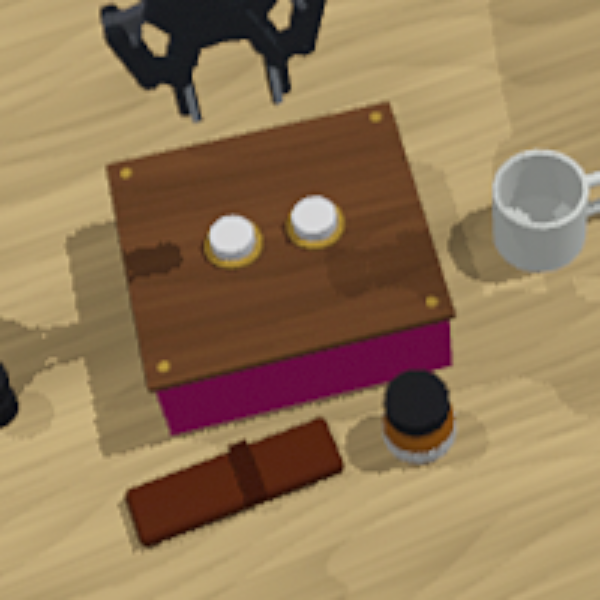

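The scene crop shows both fingertips, at crop (195,118) and (278,100), still high above and short of the buttons at (232,240) and (315,218). Next I go lower and take a close look.

>>> {"api": "carry_out", "payload": {
  "delta_pos": [
    [0.003,-0.009,0.01],
    [0,0,0.035],
    [0,0,0.035],
    [0,0,0.02],
    [0,0,0]
  ],
  "roll": [0,0,0,0,0],
  "gripper": [0.048,0.048,0.048,0.048,0.048]
}}

```text
time: 2.8
position: [535.2, -112.8, 126.5]
ee_rot: [[0.992, -0.128, -0.007], [-0.128, -0.992, 0.002], [-0.008, -0.001, -1.0]]
contact_force: [-1.3, -0.0, -0.9]
gripper_width: 0.565
grasp_force: 0.0
```

>>> {"api": "carry_out", "payload": {
  "delta_pos": [
    [0,0,0],
    [0,0,0],
    [0,0,0]
  ],
  "roll": [0,0,0],
  "gripper": [0.048,0.048,0.048]
}}

```text
time: 3.1
position: [538.5, -113.3, 133.4]
ee_rot: [[0.992, -0.127, 0.003], [-0.127, -0.992, -0.001], [0.003, 0.0, -1.0]]
contact_force: [-1.7, 0.8, 0.2]
gripper_width: 0.56
grasp_force: 0.0
```

```bash
python3 - <<'E'
from h import *
cv2.imwrite(f'pics/scene2.png',cv2.resize(read_camera('scene')[180:280,180:300,::-1],(720,600),interpolation=2))
s=monitor.state();R=s['ee_rot'];print(s['position'],s['contact_force'],s['gripper_width'],R.T@(np.array([537,-114,110])-s['position']))
print(onz('scene',[(215,209.3),(242.7,203.3)],225))
E
```

```text
[ 538.37621076 -113.25401605  133.02724088] [0.04331168 0.52211632 0.87391973] 0.560938882822448 [-1.33418495  0.90672825 23.02394547]
[[ 526.70653713 -147.93276655  225.        ]
 [ 534.17057164  -93.47881432  225.        ]]
```

View pics/scene2.png

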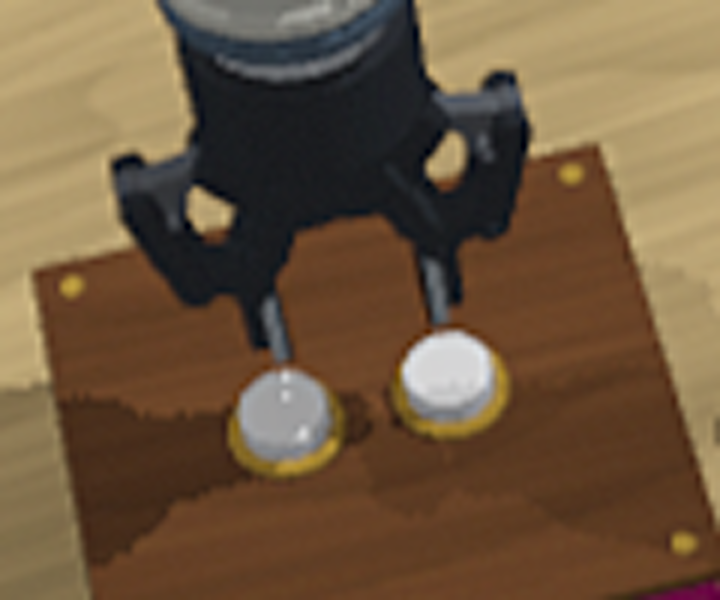

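The close crop shows the fingertips at about (272,350) and (443,312). They are spaced like the buttons at (285,415) and (447,375) and line up with them, so I descend.

>>> {"api": "carry_out", "payload": {
  "delta_pos": [
    [-0.001,0,0.01],
    [0,0,0.01],
    [0,0,0.006],
    [0,0,0],
    [0,0,0]
  ],
  "roll": [0,0,0,0,0],
  "gripper": [0.048,0.048,0.048,0.048,0.048]
}}

```text
time: 3.65
position: [536.5, -112.8, 104.8]
ee_rot: [[0.992, -0.127, -0.001], [-0.127, -0.992, 0.0], [-0.001, -0.0, -1.0]]
contact_force: [-0.2, 0.1, 0.5]
gripper_width: 0.561
grasp_force: 0.0
```

>>> {"api": "carry_out", "payload": {
  "delta_pos": [
    [0,0,0.003],
    [0,0,0.003],
    [0,0,0],
    [0,0,0]
  ],
  "roll": [0,0,0,0],
  "gripper": [0.048,0.048,0.048,0.048]
}}

```text
time: 4.05
position: [536.7, -112.9, 99.3]
ee_rot: [[0.992, -0.127, -0.0], [-0.127, -0.992, 0.0], [-0.0, 0.0, -1.0]]
contact_force: [-0.7, -0.0, 0.4]
gripper_width: 0.56
grasp_force: 0.0
```

>>> {"api": "carry_out", "payload": {
  "delta_pos": [
    [0,0,0.003],
    [0,0,0.003],
    [0,0,0.003],
    [0,0,0]
  ],
  "roll": [0,0,0,0],
  "gripper": [0.048,0.048,0.048,0.048]
}}

```text
time: 4.45
position: [536.8, -112.9, 90.8]
ee_rot: [[0.992, -0.127, 0.001], [-0.127, -0.992, -0.0], [0.001, 0.0, -1.0]]
contact_force: [-0.7, 0.5, 3.2]
gripper_width: 0.566
grasp_force: 1.8
```

>>> {"api": "carry_out", "payload": {
  "delta_pos": [
    [0,0,0.002],
    [0,0,0.002],
    [0,0,0]
  ],
  "roll": [0,0,0],
  "gripper": [0.048,0.048,0.048]
}}

```text
time: 4.75
position: [536.8, -112.9, 87.5]
ee_rot: [[0.992, -0.127, 0.001], [-0.127, -0.992, -0.0], [0.001, 0.0, -1.0]]
contact_force: [-3.8, -0.0, 8.0]
gripper_width: 0.56
grasp_force: 4.2
```

>>> {"api": "carry_out", "payload": {
  "delta_pos": [
    [0,0,0.002],
    [0,0,0.002],
    [0,0,0]
  ],
  "roll": [0,0,0],
  "gripper": [0.048,0.048,0.048]
}}

```text
time: 5.05
position: [536.9, -112.9, 86.2]
ee_rot: [[0.992, -0.127, 0.002], [-0.127, -0.992, -0.001], [0.002, 0.0, -1.0]]
contact_force: [-8.5, 1.7, 18.4]
gripper_width: 0.562
grasp_force: 9.4
```

>>> {"api": "carry_out", "payload": {
  "delta_pos": [
    [0,0,0.001],
    [0,0,0],
    [0,0,0]
  ],
  "roll": [0,0,0],
  "gripper": [0.048,0.048,0.048]
}}

```text
time: 5.35
position: [536.9, -112.9, 86.2]
ee_rot: [[0.992, -0.127, 0.003], [-0.127, -0.992, -0.001], [0.003, 0.0, -1.0]]
contact_force: [-11.2, 2.0, 23.3]
gripper_width: 0.563
grasp_force: 11.5
```

Both buttons have bottomed out at about 23 N. I hold while the drawer comes out.

>>> {"api": "carry_out", "payload": {
  "delta_pos": [
    [0,0,0],
    [0,0,0],
    [0,0,0],
    [0,0,0],
    [0,0,0]
  ],
  "roll": [0,0,0,0,0],
  "gripper": [0.048,0.048,0.048,0.048,0.048]
}}

```text
time: 5.85
position: [536.9, -112.9, 86.2]
ee_rot: [[0.992, -0.127, 0.003], [-0.127, -0.992, -0.001], [0.003, 0.001, -1.0]]
contact_force: [-12.0, 2.1, 22.1]
gripper_width: 0.563
grasp_force: 11.4
```

>>> {"api": "carry_out", "payload": {
  "delta_pos": [
    [0,0,0],
    [0,0,0],
    [0,0,0],
    [0,0,0],
    [0,0,0]
  ],
  "roll": [0,0,0,0,0],
  "gripper": [0.048,0.048,0.048,0.048,0.048]
}}

```text
time: 6.35
position: [536.9, -112.9, 86.2]
ee_rot: [[0.992, -0.127, 0.003], [-0.127, -0.992, -0.001], [0.003, 0.0, -1.0]]
contact_force: [-11.2, 3.4, 23.1]
gripper_width: 0.56
grasp_force: 11.4
```

>>> {"api": "carry_out", "payload": {
  "delta_pos": [
    [0,0,0],
    [0,0,0],
    [0,0,0],
    [0,0,0],
    [0,0,0]
  ],
  "roll": [0,0,0,0,0],
  "gripper": [0.048,0.048,0.048,0.048,0.048]
}}

```text
time: 6.85
position: [536.9, -112.9, 86.2]
ee_rot: [[0.992, -0.127, 0.003], [-0.127, -0.992, -0.001], [0.003, 0.0, -1.0]]
contact_force: [-11.3, 2.8, 22.3]
gripper_width: 0.558
grasp_force: 11.4
```

>>> {"api": "carry_out", "payload": {
  "delta_pos": [
    [0,0,0],
    [0,0,0],
    [0,0,0],
    [0,0,0],
    [0,0,0]
  ],
  "roll": [0,0,0,0,0],
  "gripper": [0.048,0.048,0.048,0.048,0.048]
}}

```text
time: 7.35
position: [536.9, -112.9, 86.2]
ee_rot: [[0.992, -0.127, 0.003], [-0.127, -0.992, -0.001], [0.003, 0.0, -1.0]]
contact_force: [-10.3, 2.4, 23.4]
gripper_width: 0.563
grasp_force: 11.4
```

>>> {"api": "carry_out", "payload": {
  "delta_pos": [
    [0,0,0],
    [0,0,0],
    [0,0,0],
    [0,0,0],
    [0,0,0]
  ],
  "roll": [0,0,0,0,0],
  "gripper": [0.048,0.048,0.048,0.048,0.048]
}}

```text
time: 7.85
position: [537.0, -112.9, 86.2]
ee_rot: [[0.992, -0.127, 0.003], [-0.127, -0.992, -0.001], [0.003, 0.001, -1.0]]
contact_force: [-10.8, 2.7, 21.6]
gripper_width: 0.561
grasp_force: 11.4
```

>>> {"api": "carry_out", "payload": {
  "delta_pos": [
    [0,0,0],
    [0,0,0],
    [0,0,0],
    [0,0,0],
    [0,0,0]
  ],
  "roll": [0,0,0,0,0],
  "gripper": [0.048,0.048,0.048,0.048,0.048]
}}

```text
time: 8.35
position: [536.9, -112.9, 86.2]
ee_rot: [[0.992, -0.127, 0.003], [-0.127, -0.992, -0.001], [0.003, 0.001, -1.0]]
contact_force: [-11.2, 2.3, 22.3]
gripper_width: 0.564
grasp_force: 11.4
```

```bash
python3 - <<'E'
from h import *
cv2.imwrite(f'pics/top3.png',cv2.resize(read_camera('top')[180:440,300:560,::-1],(600,600)))
E
```

```text
(no output)
```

View pics/top3.png

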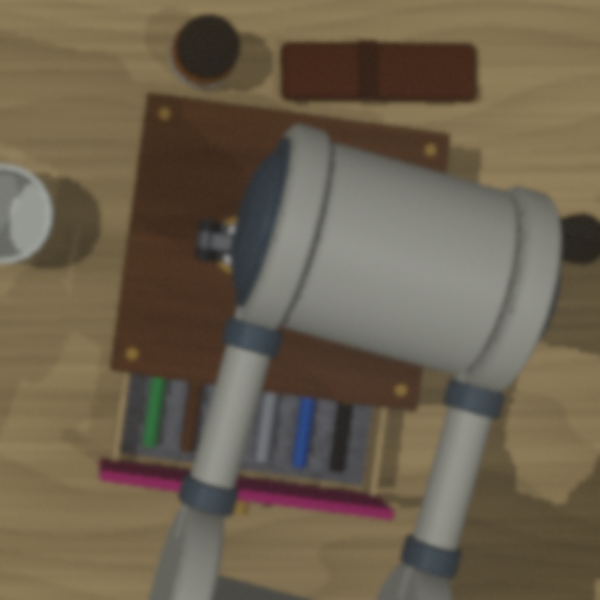

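The top view shows the drawer out. Its pink front runs from crop (100,465) to (393,515), and the cup, jar, case and loupe haven't moved. I check the distance before letting go.

```bash
python3 - <<'E'
from h import *
for im in ('a',):
    img=read_camera('top').astype(int); m=((img[:,:,0]>img[:,:,1]+50)&(img[:,:,2]>img[:,:,1]+25)).astype(np.uint8); m[:,:320]=0
    n,l,s,c=cv2.connectedComponentsWithStats(m); print(s[1:],c[1:])
x=np.array([.9919,-.127]);b=np.array([537,-114])
f=onz('top',[(300+100*.4333,180+460*.4333),(300+393*.4333,180+508*.4333)],70)
print(f,(f[:,:2]-b)@x)
E
```

```text
[[344 384  34   8 132]
 [404 392  66  12 267]] [[360.81060606 387.59848485]
 [435.83520599 397.70411985]]
[[ 389.36397261   12.0064663    70.        ]
 [ 356.24947333 -195.40838115   70.        ]] [-162.44299678 -168.947583  ]
```

The front sits about 165–169 mm ahead of the chest centre, which is fully out. I release straight up.

>>> {"api": "carry_out", "payload": {
  "delta_pos": [
    [0,0,-0.005],
    [0,0,-0.01],
    [0,0,-0.02],
    [0,0,-0.03],
    [0,0,-0.03]
  ],
  "roll": [0,0,0,0,0],
  "gripper": [0.048,0.048,0.048,0.048,0.048]
}}

```text
time: 8.95
position: [536.2, -112.7, 176.3]
ee_rot: [[0.992, -0.127, -0.002], [-0.127, -0.992, 0.0], [-0.002, -0.0, -1.0]]
contact_force: [0.2, 0.0, -1.3]
gripper_width: 0.562
grasp_force: 0.0
```

>>> {"api": "carry_out", "payload": {
  "delta_pos": [
    [0,0,-0.03],
    [0,0,-0.02],
    [0,0,0],
    [0,0,0],
    [0,0,0]
  ],
  "roll": [0,0,0,0,0],
  "gripper": [0.048,0.048,0.048,0.048,0.048]
}}

```text
time: 9.45
position: [536.1, -112.7, 224.0]
ee_rot: [[0.992, -0.127, -0.003], [-0.127, -0.992, 0.001], [-0.003, -0.0, -1.0]]
contact_force: [-0.0, -0.2, -0.4]
gripper_width: 0.565
grasp_force: 0.0
```

```bash
python3 - <<'E'
from h import *
cv2.imwrite(f'pics/scene4.png',cv2.resize(read_camera('scene')[170:370,130:370,::-1],(720,600)))
E
```

```text
(no output)
```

View pics/scene4.png

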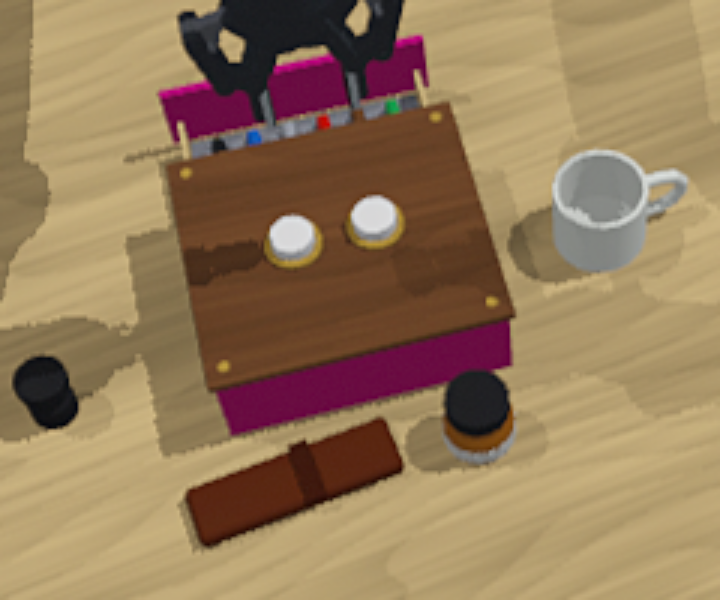

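The view shows both buttons up again at (292,238) and (375,218), the drawer out behind the gripper, the tool well clear and the loose items undisturbed.

```bash
python3 -c "
from h import *
print(order.sign_off())"
```

```text
the job is handed in; nothing more can be done
None
```

I pressed both buttons together until the drawer had slid fully out by itself (judged from the camera), then released them and moved the arm clear. The cup, loupe, ink jar and pen case looked undisturbed; I handed the job in at about 9.5 s, and no verdict came back.

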